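# Stand the fallen solvent tin up and close the row

### The job

One of the three solvent tins in the lane on the repair bench has toppled over: stand it back upright in the lane, then close up the row so that all three flat tins stand upright side by side, wide faces along the rail, flush against each other and against the end stop without gaps. The tin already at the stop stays first; the other two may follow in either order. Don't knock over a standing tin, and leave the round spray can and everything else on the bench where they are.

Things in the scene. Friction and masses are not known exactly. Their poses are not given: they have to be found in the camera images.
- lane: fixed black plate, 6 mm thick, 340 mm long (y), on the bench. A low rail, 10 mm above the plate, 6 mm thick, runs along one side (inner face at x = -22 mm), a thin grey line marks the other side (x = +22 mm); the open plate reaches out to x = +135 mm. Origin: on the bench under the lane's centreline at mid-length. The tins stand on the centreline (x = 0)
- lane_start (a point): on the plate's top, where the lane's centreline meets the inner face of the end stop; y along the lane away from the stop, x across the lane away from the rail, z up. The end stop: upright aluminium plate 60 mm wide, 60 mm tall, 4 mm thick, at the lane's -y end (the end nearer the robot)
- tin_end: flat-sided metal tin, black screw cap: 34 mm deep (x), 44 mm wide (y), body 105 mm tall (z) plus a centred cap 26 mm across, 14 mm tall; about 0.2 kg. Origin: centre of its base. This one stands at the end stop, its wide (y) side along the lane, and stays first in the row
- tin_fallen: flat-sided metal tin, black screw cap: 34 mm deep (x), 44 mm wide (y), body 105 mm tall (z) plus a centred cap 26 mm across, 14 mm tall; about 0.2 kg. Origin: centre of its base. Starts lying on its wide +x face, cap pointing across the lane away from the rail (lane +x, robot's right), base near the centreline, origin 17 mm above the plate; second or third along the lane
- tin_loose: flat-sided metal tin, black screw cap: 34 mm deep (x), 44 mm wide (y), body 105 mm tall (z) plus a centred cap 26 mm across, 14 mm tall; about 0.2 kg. Origin: centre of its base. This one starts standing in the lane, with a gap to the others, either second or third along the lane
- duster: round steel spray can, 48 mm across, 120 mm tall, standing in the far end of the lane; bystander. Origin: centre of its underside, z up when standing
- screw_jar: squat glass jar with a steel cap, 36 mm across, 32 mm tall, on the open part of the plate near the end stop; bystander. Origin: centre of its underside
- screwdriver: 150 mm screwdriver lying on the bench to the left of the lane; bystander. x along it, towards the tip
- brush: 170 mm brush lying on the bench to the right of the lane; bystander. x along it, towards the bristles
- mug: white mug, 76 mm across, 90 mm tall, on the bench to the robot's right; bystander. Origin: centre of its underside
- multimeter: yellow multimeter, 150 x 75 x 38 mm, on the bench to the robot's left; bystander. Origin: centre of its underside
Mind the look-alikes: they are no part of the job. Leave any orange or red look-alike of the tin_fallen alone.

How it is judged:
At the end, for the whole second after the job is handed in: All three tins upright (0.08 rad) and at rest on the plate, within 12 mm of the centreline, square to the lane (0.12 rad); the first within 5 mm of the end stop, the other two next to it in either order, neighbouring centres under 48 mm apart (gaps under 4 mm), nothing else moved (angle between each of tin_end, tin_fallen, tin_loose's own z axis and vertical below 0.08 rad and angle between the y axis of each of tin_end, tin_fallen, tin_loose and the y axis of lane_start, either way round below 0.12 rad and linear speed of each of tin_end, tin_fallen, tin_loose below 0.02 m/s and x of tin_end in the frame of lane_start between -0.012 and 0.012 m and z of tin_end in the frame of lane_start between -0.004 and 0.004 m and x of tin_fallen in the frame of lane_start between -0.012 and 0.012 m and z of tin_fallen in the frame of lane_start between -0.004 and 0.004 m and x of tin_loose in the frame of lane_start between -0.012 and 0.012 m and z of tin_loose in the frame of lane_start between -0.004 and 0.004 m and y of tin_end in the frame of lane_start between 0.018 and 0.0275 m and ((horizontal distance between tin_end and tin_fallen below 0.048 m and horizontal distance between tin_fallen and tin_loose below 0.048 m and y of tin_loose in the frame of lane_start above 0.103 m) or (horizontal distance between tin_end and tin_loose below 0.048 m and horizontal distance between tin_loose and tin_fallen below 0.048 m and y of tin_fallen in the frame of lane_start above 0.103 m))); the robot touches nothing.
It fails at once if a standing tin is knocked over (angle between any of tin_end, tin_loose's own z axis and vertical above 0.6 rad).
It fails at once if a bystander is disturbed (moved by more than 30 mm) (distance of any of duster, screw_jar, screwdriver, brush, mug, multimeter from where it was at the start of the episode above 0.03 m).
It also fails if it takes over 67 s, if anything falls off the work surface, if the arm or the gripper's body presses on something with over 40 N, if the wrist force passes 120 N, or if a joint passes its speed limit or range.

### The arm

A 6-joint arm with a two-finger parallel gripper is mounted at the origin on the work surface. World frame = base frame: x ahead of the robot, y to its left, z up, the work surface at z = 0. Lengths are in m, angles in rad, forces in N, time in s.
With the tool pointing down it reaches from about 0.35 to 0.725 m from the base axis. Payload 6 kg.
Tool frame: the origin (TCP) lies midway between the tips of the shut fingers; the grasp point (between the pads) lies 19 mm behind it; z points along the fingers, y is the line along which they close (so a half turn about z gives the same grasp; the last joint's range is limited). The gripper opens to 85 mm and grips with 20 to 120 N. Pads are 22 mm wide; open, the fingers measure 114 mm over their backs; the gripper's body (76 mm by 85 mm) begins 54 mm behind the grasp point. The pads swing forward as they close: fully open they stand 13 mm farther back than shut.
Start: joints at [-1.011, 0.04, 0.085, 0, -1.615, -0.334], TCP at [0.134, -0.585, 0.206] pointing down, gripper open.
Joint ranges: [-2.56, 2.56], [-1.29, 2.01], [-1.08, 1.49], [-3.29, 1.98], [-2.81, -0.18], [-2.99, 2.99]. Speed limits (rad/s): [2.57, 2.57, 3.01, 3.14, 3.14, 3.14].

### API

Orientations are given as a unit quaternion [x, y, z, w].
In Python, from workcell import ctrl gives the robot as it stands.
- The arm moves only by the tool arm_command, never from a script. Its argument "rows" is text: rows parted by semicolons, each of 6 numbers parted by spaces: the shift along the tool's x, y, z in mm, then the turn, a rotation vector about the tool's x, y, z in degrees. A call has 1 to 10 rows; each row is the pose to reach, as a shift and turn from the pose commanded when the call began, along the tool's axes at that moment; what a row does not reach only later rows make up. A row lasts 1/12 s, in which the tool goes at most 41.7 mm and 7.16 degrees, less where a joint would pass 70% of its speed; a pose out of reach is approached as far as the arm can. A call with a gripper value outside its range is refused whole. "jaw" is the closure, from 0 (fully open) to 1 (shut), set as the call begins (left out, the last holds). The fingers move at their own pace and stop on an object; the grip force is fixed at half the most. Time passes only in rows, so rows that repeat a pose let the fingers close. It gives the time, the measured TCP pose, the force, the opening and the grip force at its end, in the units of the state.
- ctrl.sense(): the state, without advancing time (a new reading comes with each control period).
- ctrl.snapshot(name): name is "side" or "top" or "wrist"; returns a dict with "color" (400x640x3 uint8, blue, green, red), "vertical_fov" (degrees; the focal length in pixels is half the picture's height over the tangent of half this angle, whatever the lens; pixels are square), "cx", "cy" (the principal point, pixels), "dist_coeffs" ([k1, k2, p1, p2, k3] as OpenCV has them; the pictures are not rectified), "view" (4x4, takes a point from world to camera coordinates). Camera axes: x right, y up, looking along -z (the intrinsics and any distortion apply to the point x, -y, -z); pixel columns grow to the right and rows downward; lengths in m; the calibration is good to about 2 mm. A picture is of the moment at which its call begins. There is no depth.
- ctrl.finish_job(): hands the job in; it is judged then, once.
The state is a dict: "time": time; "q": joint angles; "joint_velocities": joint speeds; "joint_torque": joint torques, N m; "tcp_pos": TCP position; "tool_rot": TCP orientation; "wrist_force": force on the tool from outside, world axes, zero at the start; "moment": the same for the moment, N m; "gripper_width": finger opening in m; "grip_force": force on a finger pad.
Only numpy, scipy, OpenCV 4.12 (cv2) and the standard library are available. Lean on these libraries where they do the work, as an engineer would, in place of code of your own. Each camera call takes 0.05 s, during which the arm holds its last target. There are 200 camera calls.

## Working session

There is one attempt and no reset: what is moved stays moved. The work goes in short steps, Python scripts to look and compute and a tool call to move; the robot and the scene stay as the last step left them, time stands still between calls to the robot, and variables do not carry over. Pictures are saved under pics/ and viewed, at most 10 in all, crops included, and the job is handed in when it is done.

Besides the shell and the picture viewer there is one more tool, called after "Request:" as name(argument=value, ...) on one line, values as JSON. arm_command: Moves the arm, as the interface text tells. Its arguments: {"type":"object","properties":{"rows":{"type":"string"},"jaw":{"type":"number"}},"required":["rows"]}

```bash
mkdir -p pics; cat > h.py <<'E'
import numpy as np, cv2
from workcell import ctrl
def snap(n,save=None):
    s=ctrl.snapshot(n)
    if save: cv2.imwrite('pics/'+save,s['color'])
    return s
def K(s):
    f=200/np.tan(np.radians(s['vertical_fov'])/2)
    return np.array([[f,0,s['cx']],[0,f,s['cy']],[0,0,1.]])
def ray(s,px):
    u=cv2.undistortPoints(np.array([[px]],float),K(s),np.array(s['dist_coeffs'],float))[0,0]
    V=np.array(s['view']);R=V[:3,:3];t=V[:3,3]
    d=R.T@np.array([u[0],-u[1],-1.]);return -R.T@t,d
def onz(s,px,z):
    o,d=ray(s,px);return o+d*(z-o[2])/d[2]
def tri(s1,p1,s2,p2):
    o1,d1=ray(s1,p1);o2,d2=ray(s2,p2)
    a=np.linalg.lstsq(np.c_[d1,-d2],o2-o1,rcond=None)[0]
    A=o1+a[0]*d1;B=o2+a[1]*d2;return (A+B)/2,np.linalg.norm(A-B)
def proj(s,P):
    V=np.array(s['view']);c=V[:3,:3]@np.array(P,float)+V[:3,3]
    q=np.array([[c[0],-c[1],-c[2]]])
    return cv2.projectPoints(q,np.zeros(3),np.zeros(3),K(s),np.array(s['dist_coeffs'],float))[0][0,0]
E
python3 - <<'E'
from h import *
np.set_printoptions(precision=4,suppress=True)
s=snap('side','side0.png');t=snap('top','top0.png')
for k in (s,t): V=np.array(k['view']);print(-V[:3,:3].T@V[:3,3],V[2,:3],k['vertical_fov'])
print(ctrl.sense())
E
```

```text
[0.0573 0.6656 0.9431] [-0.4032  0.5407  0.7383] 57.4404598418922
[ 0.4282 -0.0015  1.251 ] [-0.0756 -0.0157  0.997 ] 52.175919020312314
{'time': 0.1, 'q': array([-1.0113,  0.0408,  0.0839, -0.0004, -1.6155, -0.3337]), 'joint_velocities': array([ 0.0009, -0.0008,  0.0008,  0.0008,  0.0015,  0.    ]), 'joint_torque': array([ -0.0072, -36.9347,  34.8278,   6.9517,  -0.0046,   0.    ]), 'tcp_pos': array([ 0.1343, -0.5844,  0.2053]), 'tool_rot': array([-0.1127,  0.9936,  0.0008, -0.0002]), 'wrist_force': array([ 0.1759,  1.163 , -0.0632]), 'moment': array([-0.0178, -0.0126, -0.0185]), 'grip_force': 0.0, 'gripper_width': 0.08540094600122512}
```

View pics/top0.png

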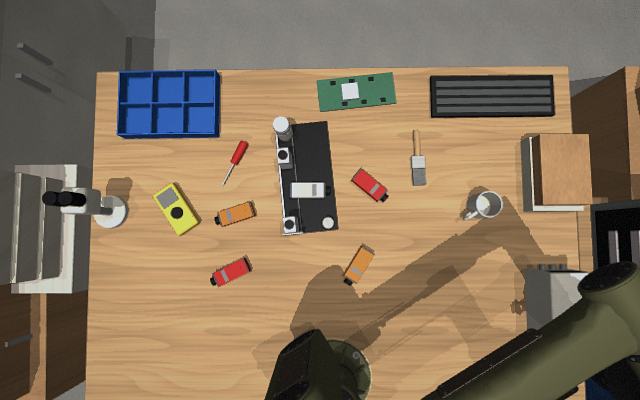

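View pics/side0.png

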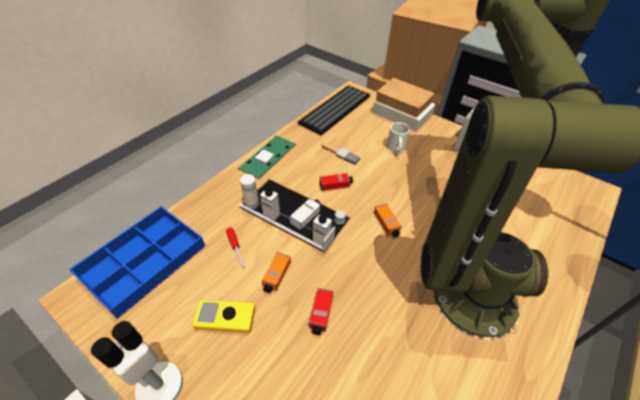

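The top view shows the lane at about (280–337, 122–234). The tin at the stop is near (290,226), the fallen tin (second) near (308,190) with its cap to the right, the loose tin (third) near (283,157), the duster near (282,128) and the jar near (328,223). I'll zoom in and measure.

```bash
python3 - <<'E'
from h import *
np.set_printoptions(precision=4,suppress=True)
t=snap('top');s=snap('side')
c=t['color'][110:245,260:350];cv2.imwrite('pics/c1.png',cv2.resize(c,None,fx=4.4,fy=4.4,interpolation=cv2.INTER_CUBIC))
g=t['color'].max(2).astype(np.uint8)
m=np.zeros_like(g);m[110:245,265:345]=(g[110:245,265:345]<60)
n,l,st,ce=cv2.connectedComponentsWithStats(m)
for i in range(1,n):
    if st[i,4]>15: print(st[i],ce[i])
big=1+np.argmax(st[1:,4]);cn,_=cv2.findContours((l==big).astype(np.uint8),0,2)
hull=cv2.convexHull(cn[0]);ap=cv2.approxPolyDP(hull,3,True)[:,0];print(ap)
for p in ap: print(p,onz(t,p,0.006))
E
```

```text
[ 278  121   60  112 3992] [309.2853 175.1946]
[278 150   9   9  58] [282.1724 154.3621]
[285 221   9   7  52] [288.6538 223.9615]
[[326 121]
 [337 228]
 [299 231]
 [285 216]
 [278 137]
 [290 125]]
[326 121] [0.7726 0.014  0.006 ]
[337 228] [ 0.4408 -0.0166  0.006 ]
[299 231] [0.4327 0.0991 0.006 ]
[285 216] [0.4787 0.1417 0.006 ]
[278 137] [0.724  0.1634 0.006 ]
[290 125] [0.7614 0.126  0.006 ]
```

View pics/c1.png

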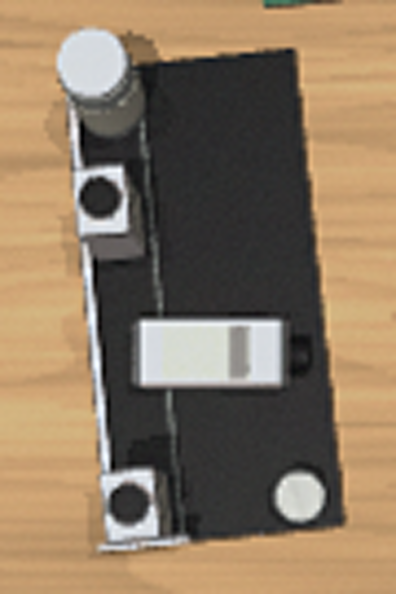

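The zoomed crop shows the end tin's cap at crop (128,503), the loose tin's cap at (100,197), and the fallen tin's body at x 135–285, y 318–388 with its cap at (300,354). The duster top is at (92,62). The right plate edge runs (297,50)→(345,523).

```bash
cat > lane.py <<'E'
from h import *
np.set_printoptions(precision=4,suppress=True)
def lane(t):
    g=t['color'].max(2).astype(float);P=[]
    for r in range(128,222,3):
        x0=int(327+(r-121)*0.1);row=g[r,x0-6:x0+9]
        i=np.argmax(row>95);u=x0-6+i-1+(95-row[i-1])/(row[i]-row[i-1]);P.append(onz(t,(u,r),0.006)[:2])
    P=np.array(P);vx,vy,cx,cy=cv2.fitLine(P.astype(np.float32),cv2.DIST_HUBER,0,.001,.001)[:,0]
    if vx<0:vx,vy=-vx,-vy
    return np.array([vx,vy]),np.array([cx,cy])
E
python3 - <<'E'
from lane import *
t=snap('top');s=snap('side')
ey,c=lane(t);ex=np.array([ey[1],-ey[0]]);ang=np.degrees(np.arctan2(ey[1],ey[0]));print('yaw',ang,c)
c0=c-0.135*ex   # point on centreline
# stop end: end tin front etc
def L(P): d=np.array(P[:2])-c0;return np.array([d@ex,d@ey])
hsv=cv2.cvtColor(t['color'],cv2.COLOR_BGR2HSV);w=((hsv[...,1]<60)&(hsv[...,2]>150)).astype(np.uint8)
w[:110]=0;w[245:]=0;w[:,:265]=0;w[:,345:]=0
cn,_=cv2.findContours(w,cv2.RETR_EXTERNAL,2)
for k in cn:
    if cv2.contourArea(k)<20: continue
    r=cv2.minAreaRect(k);b=cv2.boxPoints(r);print(np.array(r[0]),r[1],r[2],cv2.contourArea(k))
    for z in (0.04,0.111,0.126):
        print(z,L(onz(t,r[0],z))*1000,[ (L(onz(t,p,z))*1000).round(0).tolist() for p in b])
for n,p in (('loose cap',(282.17,154.36)),('end cap',(288.65,223.96))): print(n,onz(t,p,.125),L(onz(t,p,.125)))
px=lambda u,v:(260+(u+.5)/4.4-.5,110+(v+.5)/4.4-.5)
for n,p,z in (('c far',(297,50),.006),('c near',(345,523),.006),('stop l',(98,547),.066),('stop r',(188,541),.066),('line1',(146,120),.006),('line2',(172,420),.006),('fallen cap',(301,355),.023),('duster',(92,62),.126),('jar',(300,496),.038),('fL',(135,354),.04),('fR',(285,354),.04)):
    P=onz(t,px(*p),z);print(n,P,L(P)*1000)
np.save('lane.npy',np.array([c0,ex,ey]))
E
```

```text
yaw 5.4166365 [ 0.6249 -0.0012]
[291.6584 229.5842] (8.65682315826416, 20.099750518798828) 84.2894058227539 41.0
0.04 [  -1.5425 -175.885 ] [[-31.0, -163.0], [28.0, -163.0], [28.0, -189.0], [-31.0, -189.0]]
0.111 [   5.3874 -177.055 ] [[-23.0, -165.0], [33.0, -165.0], [33.0, -189.0], [-23.0, -189.0]]
0.126 [   6.8514 -177.3022] [[-21.0, -165.0], [35.0, -165.0], [35.0, -189.0], [-21.0, -189.0]]
[328.  222.5] (9.0, 10.0) 90.0 75.0
0.04 [ 107.7194 -166.1065] [[94.0, -151.0], [124.0, -154.0], [121.0, -181.0], [92.0, -178.0]]
0.111 [ 108.2436 -167.8498] [[96.0, -154.0], [123.0, -157.0], [121.0, -182.0], [93.0, -179.0]]
0.126 [ 108.3543 -168.2181] [[96.0, -154.0], [123.0, -157.0], [121.0, -182.0], [93.0, -179.0]]
[307.5 190. ] (14.0, 31.0) 90.0 429.5
0.04 [ 56.8841 -63.5088] [[13.0, -38.0], [105.0, -47.0], [101.0, -89.0], [9.0, -80.0]]
0.111 [ 60.3886 -71.2671] [[19.0, -47.0], [106.0, -56.0], [102.0, -95.0], [15.0, -86.0]]
0.126 [ 61.129  -72.9062] [[20.0, -49.0], [106.0, -58.0], [102.0, -97.0], [16.0, -88.0]]
[286.1912 193.9853] (59.056304931640625, 12.041352272033691) 85.60128784179688 7
[... 847 characters left out ...]
46.0], [27.0, 141.0], [23.0, 98.0], [-19.0, 103.0]]
loose cap [0.6463 0.1359 0.125 ] [0.0005 0.0342]
end cap [0.4519 0.118  0.125 ] [-0.    -0.161]
c far [0.7727 0.0106 0.006 ] [137.1819 148.198 ]
c near [ 0.4394 -0.0197  0.006 ] [ 135.9117 -186.4704]
stop l [0.4244 0.1439 0.066 ] [ -28.4395 -185.9205]
stop r [0.4279 0.0846 0.066 ] [  30.9892 -188.0735]
line1 [0.7238 0.1174 0.006 ] [ 26.2385 109.6213]
line2 [0.5118 0.0997 0.006 ] [  23.8288 -103.073 ]
fallen cap [0.5546 0.0095 0.023 ] [117.6783 -69.0144]
duster [0.7334 0.1404 0.126 ] [  4.2227 121.3291]
jar [0.4575 0.0109 0.038 ] [ 107.1496 -165.5259]
fL [0.5546 0.1219 0.04  ] [  5.7487 -58.3517]
fR [0.5536 0.0202 0.04  ] [106.9565 -68.9636]
```

Request:
arm_command(rows="0 0 -10 0 0 0; -20 0 -20 0 0 0; -20 0 -20 0 0 5; -20 0 -20 0 0 10", jaw=0)

```text
time: 0.63
tcp_pos: [0.1546, -0.5805, 0.2279]
tool_rot: [-0.024, 1.0, -0.001, 0.0]
wrist_force: [-0.2, -0.4, 0.3]
gripper_width: 0.0853
grip_force: 0.0
```

Request:
arm_command(rows="-24 30 -4 0 0 -6; -48 60 -8 0 0 -12; -72 90 -12 0 0 -18; -96 120 -16 0 0 -24; -120 150 -20 0 0 -30; -144 180 -24 0 0 -36; -168 210 -28 0 0 -42; -192 240 -32 0 0 -48; -216 270 -32 0 0 -54; -240 300 -32 0 0 -60")

```text
time: 1.47
tcp_pos: [0.3789, -0.2668, 0.2598]
tool_rot: [-0.524, 0.852, -0.001, 0.001]
wrist_force: [2.3, -0.6, -0.0]
gripper_width: 0.0856
grip_force: 0.0
```

```bash
python3 - <<'E'
from lane import *
c0,ex,ey=np.load('lane.npy')
L=lambda P:np.array([(P[:2]-c0)@ex,(P[:2]-c0)@ey])*1000
t=snap('top');g=t['color'].min(2).astype(float)
def edges(u,r0,r1,th=110):
    c=g[r0:r1,u];i=np.where(c>th)[0];a,b=i[0],i[-1]
    up=r0+a-1+(th-c[a-1])/(c[a]-c[a-1]);dn=r0+b+(c[b]-th)/(c[b]-c[b+1]);return up,dn
U=[];D=[]
for u in range(294,310):
    a,b=edges(u,176,206);U.append(onz(t,(u,a),.04)[:2]);D.append(onz(t,(u,b),.04)[:2])
for n,E in (('far',U),('near',D)):
    E=np.array(E);m=np.polyfit(E[:,1],E[:,0],1);print(n,'mean',E.mean(0),'angle off world-y deg',np.degrees(np.arctan(m[0])),L(E.mean(0)),E[0],E[-1])
row=g[190,280:335];print(row.astype(int))
st=ctrl.sense();print(st['q'],st['tcp_pos'],st['tool_rot'])
E
```

```text
far mean [0.5793 0.0884] angle off world-y deg 4.145383105221642 [ 41.4978 -36.9459] [0.5788 0.1108] [0.5784 0.0659]
near mean [0.5311 0.0885] angle off world-y deg -2.5964646924233366 [ 36.7686 -84.9246] [0.5323 0.1109] [0.5319 0.0662]
[111 233 193  18  48  53  53  52  48  50  99 120 234 226 225 224 224 221
 220 220 222 222 224 220 219 219 220 222 220 219 223 221 162 149 151 152
 195 227 226 225 224 225 226 191  85  62  41  50  48  52  27  52  55  49
  56]
[-0.166  -0.314  -0.1373 -0.002  -1.7451 -0.2903] [ 0.3821 -0.2625  0.2589] [-0.529   0.8486 -0.      0.0015]
```

```bash
cat > rel.py <<'E'
from h import *
from scipy.spatial.transform import Rotation as Ro
np.set_printoptions(precision=1,suppress=True)
def Rt(xyaw,tilt):  # tool z down, tool x at yaw (deg), then turned by tilt about tool y
    return Ro.from_euler('z',xyaw,degrees=True)*Ro.from_euler('x',180,degrees=True)*Ro.from_euler('y',tilt,degrees=True)
def rel(pos,xyaw,tilt,frm=None):
    s=ctrl.sense();p,q=(s['tcp_pos'],Ro.from_quat(s['tool_rot'])) if frm is None else frm
    R=Rt(xyaw,tilt);d=q.inv().apply(np.array(pos)-p)*1000;v=np.degrees((q.inv()*R).as_rotvec())
    print('move',d,v,'|',np.linalg.norm(d).round(0),np.linalg.norm(v).round(1));return np.array(pos),R
E
python3 - <<'E'
from rel import *
ctrl.snapshot('top')
a=rel((.555,.0135,.13),-90,0);rel((.555,.0135,.0986),-90,-30);rel((.555,.0635,.012),-90,-30,frm=(np.array([.555,.0135,.0986]),Rt(-90,-30)))
E
```

```text
move [-326.6  -31.8  129.3] [ -0.1   0.1 -26.5] | 353.0 26.5
move [-326.6  -31.8  160.7] [ -7.  -29.4 -25.9] | 365.0 39.8
move [ -0.  -0. 100.] [0. 0. 0.] | 100.0 0.0
```

Request:
arm_command(rows="-33 -3 13 0 0 -5; -66 -6 26 -1 -3 -10; -99 -10 39 -2 -7 -14; -132 -13 52 -3 -11 -18; -165 -16 65 -4 -16 -22; -198 -19 78 -5 -21 -24; -231 -22 95 -6 -25 -25.9; -264 -25 115 -7 -29.4 -25.9; -297 -29 140 -7 -29.4 -25.9; -326.6 -31.8 160.7 -7 -29.4 -25.9")

```text
time: 2.4
tcp_pos: [0.556, 0.0079, 0.096]
tool_rot: [-0.679, 0.687, 0.183, 0.183]
wrist_force: [-0.4, 0.5, 0.2]
gripper_width: 0.0858
grip_force: 0.0
```

```bash
python3 - <<'E'
from rel import *
w=snap('wrist','w1.png');rel((.555,.0635,.012),-90,-30);s=ctrl.sense();print(s['q'],s['tcp_pos']*1000,s['time'])
E
```

```text
move [-3.7  0.3 94. ] [ 0.1  0.2 -0.7] | 94.0 0.7
[-0.   0.  -0.  -0.5 -1.5  0. ] [555.4  13.   91.4] 2.45
```

View pics/w1.png

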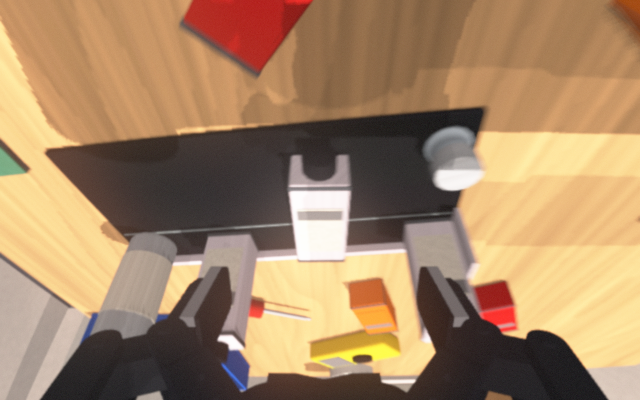

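The wrist view shows the fallen tin centred between the fingers at columns 292–350, square to the tool, with both neighbours clear of the finger paths. I'll descend and grip.

Request:
arm_command(rows="-1 0 25 0 0 0; -3 0 50 0 0 0; -4 0 75 0 0 -1; -4 0 90 0 0 -1; -4 0 94 0 0 -1; -4 0 94 0 0 -1")

```text
time: 2.95
tcp_pos: [0.555, 0.0584, 0.0176]
tool_rot: [0.686, -0.68, -0.181, -0.184]
wrist_force: [0.2, 0.4, 0.7]
gripper_width: 0.0851
grip_force: 0.0
```

Request:
arm_command(rows="0 0 0 0 0 0; 0 0 0 0 0 0; 0 0 0 0 0 0; 0 0 0 0 0 0; 0 0 0 0 0 0; 0 0 0 0 0 0; 0 0 0 0 0 0; 0 0 0 0 0 0", jaw=1)

```text
time: 3.62
tcp_pos: [0.5574, 0.0575, 0.0219]
tool_rot: [0.686, -0.68, -0.178, -0.187]
wrist_force: [-2.4, -2.9, 12.5]
gripper_width: -0.0001
grip_force: 6.3
```

The jaws shut on nothing, so I'll look.

```bash
python3 - <<'E'
from rel import *
w=snap('wrist');t=snap('side')
a=cv2.resize(w['color'],(480,300));b=cv2.resize(t['color'][150:270,220:380],(480,360),interpolation=cv2.INTER_CUBIC);cv2.imwrite('pics/a2.png',np.vstack([b,a])[:600])
s=ctrl.sense();print(s['tcp_pos']*1000,s['wrist_force'],s['gripper_width'],s['grip_force'])
E
```

```text
[557.4  57.5  21.9] [-2.2 -2.3 12.4] -1.3625437249297322e-05 6.19362210854888
```

View pics/a2.png

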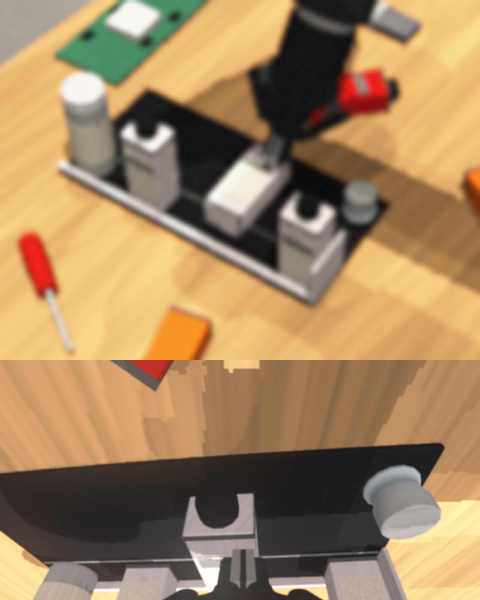

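Request:
arm_command(rows="0 0 -5 0 0 0; 0 0 -20 0 0 0; 0 0 -50 0 0 0; 0 0 -80 0 0 0; 0 0 -100 0 0 0; 0 0 -100 0 0 0")

```text
time: 4.22
tcp_pos: [0.5572, 0.0058, 0.1098]
tool_rot: [0.686, -0.681, -0.177, -0.187]
wrist_force: [0.9, 0.2, 0.1]
gripper_width: 0.0001
grip_force: 0.0
```

```bash
python3 - <<'E'
from rel import *
w=snap('wrist');t=snap('side');p=snap('top')
s=ctrl.sense();print(s['tcp_pos']*1000,s['wrist_force'],s['gripper_width'],s['q'],proj(w,s['tcp_pos']),proj(t,s['tcp_pos']),proj(p,s['tcp_pos']))
a=cv2.resize(w['color'],(640,400));b=cv2.resize(t['color'][170:260,230:350],None,fx=2.2,fy=2.2,interpolation=cv2.INTER_CUBIC);c=cv2.resize(p['color'][165:210,270:350],None,fx=4.4,fy=4.4,interpolation=cv2.INTER_CUBIC)
o=np.zeros((598,640,3),np.uint8);o[198:]=a;o[:198,:264]=b;o[:198,280:280+352]=c;cv2.imwrite('pics/a3.png',o)
E
```

```text
[554.8   8.6 104.3] [ 0.4  0.8 -0.8] 0.000364987354149519 [-0.   0.  -0.  -0.5 -1.5  0. ] [330.4 239.3] [318.2 185.9] [328.1 187.3]
```

View pics/a3.png

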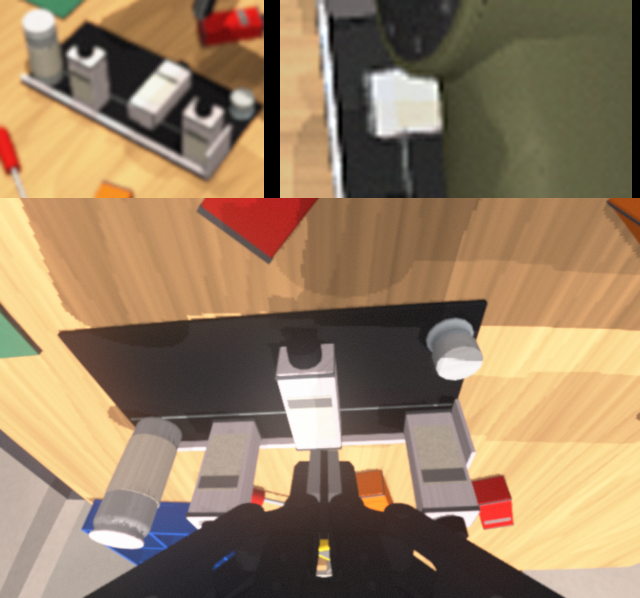

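The tin is still lying flat, turned slightly. In the wrist view its upper-face corners are about (280,180), (335,176), (341,248) and (294,249). I'll check the heights against the known sizes.

```bash
python3 - <<'E'
from rel import *
np.set_printoptions(precision=4,suppress=True)
w=snap('wrist');t=snap('side')
C=[(280,180),(335,176),(341,248),(294,249)]
for z in (.02,.03,.04):
    P=[onz(w,c,z) for c in C];print(z,[p[:2].round(4).tolist() for p in P],[np.linalg.norm(P[i]-P[(i+1)%4]).round(4) for i in range(4)])
# side view corners: crop origin (230,170) scale 2.2
S=[(230+u/2.2,170+v/2.2) for u,v in ((162,61),(190,73),(160,115),(132,101))]
for z in (.02,.03,.04):
    P=[onz(t,c,z) for c in S];print('side',z,[p[:2].round(4).tolist() for p in P])
# wrist calibration check: jar cap, loose cap in wrist view, duster
for n,px,z in (('jar top?',(458,365-198),.006),('plate corner R',(486,302-198),.006),('plate corner L',(62,332-198),.006)): print(n,onz(w,px,z))
c0,ex,ey=np.load('lane.npy');print('plate corners', c0+.135*ex+ey*np.array([[.153],[-.187]]))
E
```

```text
0.02 [[0.592, 0.0432], [0.5477, 0.0382], [0.5382, 0.1433], [0.5872, 0.1461]] [np.float64(0.0446), np.float64(0.1056), np.float64(0.049), np.float64(0.1029)]
0.03 [[0.5901, 0.033], [0.5481, 0.0282], [0.5392, 0.1278], [0.5856, 0.1303]] [np.float64(0.0423), np.float64(0.1), np.float64(0.0464), np.float64(0.0975)]
0.04 [[0.5882, 0.0227], [0.5486, 0.0182], [0.5402, 0.1122], [0.5839, 0.1146]] [np.float64(0.0399), np.float64(0.0944), np.float64(0.0438), np.float64(0.092)]
side 0.02 [[0.6091, 0.0188], [0.5594, 0.0114], [0.5428, 0.1041], [0.5926, 0.1094]]
side 0.03 [[0.6031, 0.0258], [0.5539, 0.0185], [0.5376, 0.1101], [0.5868, 0.1154]]
side 0.04 [[0.5971, 0.0329], [0.5485, 0.0256], [0.5323, 0.1162], [0.581, 0.1214]]
jar top? [0.4445 0.0401 0.006 ]
plate corner R [ 0.4431 -0.0208  0.006 ]
plate corner L [0.7621 0.0072 0.006 ]
plate corners [[ 0.7772  0.0132]
 [ 0.4387 -0.0189]]
```

```bash
python3 - <<'E'
from rel import *
w=snap('wrist');s=ctrl.sense();R=Ro.from_quat(s['tool_rot']);p=s['tcp_pos']
for d in (0,-10,-19,-30): print(d,proj(w,p+R.apply([0,0,d/1000])), proj(w,p+R.apply([.011,0,d/1000])), proj(w,p+R.apply([-.011,0,d/1000])))
g=w['color'].max(2);cv2.imwrite('pics/f.png',cv2.resize(w['color'][225:345,270:390],(480,480),interpolation=cv2.INTER_CUBIC))
V=np.array(w['view']);print('cam in tool (mm)',R.inv().apply(-V[:3,:3].T@V[:3,3]-p)*1000, 'look',R.inv().apply(-V[2,:3]))
E
```

```text
0 [326.2 244.6] [326.2 226.7] [326.2 261.8]
-10 [326.3 253. ] [326.4 234.4] [326.3 270.9]
-19 [326.4 261.5] [326.5 242. ] [326.4 280. ]
-30 [326.6 272.9] [326.7 252.5] [326.6 292.4]
cam in tool (mm) [  85.    -1.3 -168.5] look [-0.3 -0.   0.9]
```

View pics/f.png

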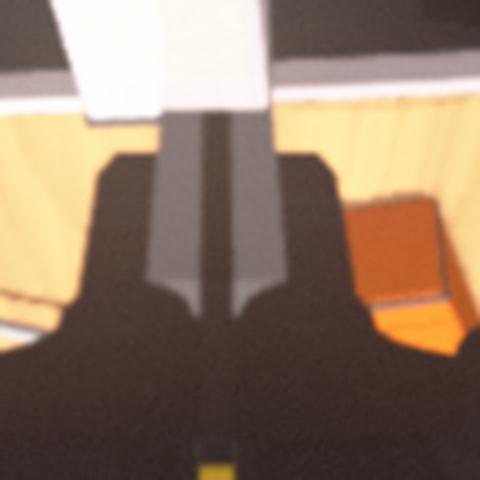

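The picture and the contact height agree. With the jaws shut, the fingertips sit about 27 mm behind the reported TCP, so the open fingers never got down beside the tin. I'll realign to the tin (its axis now square to the lane) and go deeper, using force as a guard.

```bash
python3 - <<'E'
from rel import *
rel((.5682,.0252,.0743),-85,-30)
E
```

```text
move [  0.6 -13.8  33.3] [-2.6 -0.  -3.9] | 36.0 4.7
```

Request:
arm_command(rows="0 -7 5 -1.3 0 -2; 0 -14 10 -2.6 0 -4; 0 -14 20 -2.6 0 -4; 0 -14 20 -2.6 0 -4; 0 -14 20 -2.6 0 -4; 0 -14 20 -2.6 0 -4; 0 -14 20 -2.6 0 -4; 0 -14 20 -2.6 0 -4", jaw=0)

```text
time: 5.18
tcp_pos: [0.5692, 0.0184, 0.0881]
tool_rot: [0.713, -0.652, -0.189, -0.176]
wrist_force: [-0.4, 0.8, 0.1]
gripper_width: 0.0854
grip_force: 0.0
```

```bash
python3 - <<'E'
from rel import *
w=snap('wrist','w4.png')
rel((.5638,.075,-.0123),-85,-30);s=ctrl.sense();print(s['tcp_pos']*1000,s['time'],s['gripper_width'])
R=Ro.from_quat(s['tool_rot']);p=s['tcp_pos']
cv2.imwrite('pics/w4c.png',cv2.resize(w['color'][100:400,120:520],(640,480),interpolation=cv2.INTER_CUBIC))
for d in (0,-20,-40,-60): print(d,proj(w,p+R.apply([.011,.0425,d/1000])),proj(w,p+R.apply([.011,-.0425,d/1000])))
E
```

```text
move [  0.8   0.8 115.4] [-0.2 -0.1  0.2] | 115.0 0.3
[569.2  18.4  88.1] 5.2333 0.08534359430217674
0 [402.8 226.6] [249.5 226.7]
-20 [411.7 242.8] [241.1 242.8]
-40 [422.9 263. ] [230.5 263.1]
-60 [437.2 289.1] [217.  289.2]
```

View pics/w4c.png

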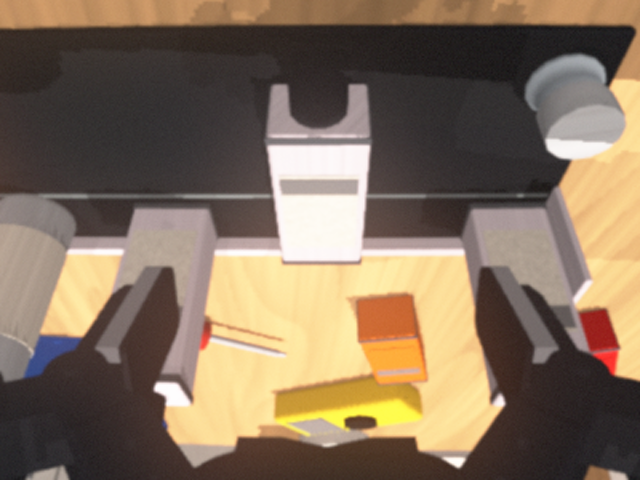

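This confirms it: the open fingertips lie at about 40 mm behind the TCP in the picture. The tin is centred and square between the fingers, so I'll descend.

Request:
arm_command(rows="0 0 30 0 0 0; 0 0 60 0 0 0; 1 0 85 0 0 0; 1 1 100 0 0 0; 1 1 108 0 0 0; 1 1 113 0 0 0; 1 1 113 0 0 0; 1 1 113 0 0 0; 1 1 113 0 0 0")

```text
time: 5.98
tcp_pos: [0.5645, 0.0733, -0.0096]
tool_rot: [0.713, -0.652, -0.189, -0.176]
wrist_force: [-0.5, -0.1, -0.2]
gripper_width: 0.0854
grip_force: 0.0
```

Request:
arm_command(rows="0 0 0 0 0 0; 0 0 0 0 0 0; 0 0 0 0 0 0; 0 0 0 0 0 0; 0 0 0 0 0 0; 0 0 0 0 0 0; 0 0 0 0 0 0; 0 0 0 0 0 0", jaw=1)

```text
time: 6.65
tcp_pos: [0.5643, 0.0734, -0.0101]
tool_rot: [0.713, -0.652, -0.189, -0.176]
wrist_force: [0.6, -3.3, 5.0]
gripper_width: 0.0431
grip_force: 62.8
```

```bash
python3 - <<'E'
from rel import *
c0,ex,ey=np.load('lane.npy');s=ctrl.sense();p=s['tcp_pos'];q=Ro.from_quat(s['tool_rot'])
L=np.array([(p[:2]-c0)@ex,(p[:2]-c0)@ey]);print('lane mm',L*1000, 'axes',q.as_matrix())
yaw=np.degrees(np.arctan2(ex[1],ex[0]));print('yaw',yaw, 'rel to Rt',np.degrees((Rt(yaw,-30).inv()*q).as_rotvec()))
F=lambda x,z:np.r_[c0+ex*x+ey*L[1],z]
rel(F(L[0],.12),yaw,-30)
rel(F(.034,.16),yaw,15);a=rel(F(.033,.16),yaw,60)
rel(F(.033,.057),yaw,60,frm=a)
E
```

```text
lane mm [ 54.9 -53.3] axes [[ 0.1 -1.  -0. ]
 [-0.9 -0.1  0.5]
 [-0.5 -0.  -0.9]]
yaw -84.58337 rel to Rt [0.4 0.1 0.2]
move [ -64.8   -0.6 -112.7] [-0.4 -0.1 -0.2] | 130.0 0.5
move [-102.9   -0.7 -137. ] [-0.3 44.9 -0.3] | 171.0 44.9
move [-103.8   -0.7 -136.5] [-0.2 89.9 -0.4] | 171.0 89.9
move [-89.2  -0.   51.5] [0. 0. 0.] | 103.0 0.0
```

Request:
arm_command(rows="-10 0 -17 0 0 0; -26 0 -45 0 0 0; -45 2 -72 0 7 0; -62 4 -98 0 14 0; -80 6 -118 0 21 0; -92 8 -130 0 28 0; -103 10 -137 0 35 0; -103 11 -137 0 42 0; -103 11 -137 0 49 0; -103 11 -137 0 56 0")

```text
time: 7.48
tcp_pos: [0.5495, 0.0947, 0.1591]
tool_rot: [0.719, -0.657, 0.169, 0.152]
wrist_force: [0.2, 0.1, -4.9]
gripper_width: 0.0432
grip_force: 62.0
```

Request:
arm_command(rows="0 0 0 0 7 0; 0 0 0 0 14 0; 0 0 0 0 21 0; 0 0 0 0 28 0; 0 0 0 0 34 0; 0 0 0 0 34 0; 0 0 0 0 34 0; 0 0 0 0 34 0")

```text
time: 8.15
tcp_pos: [0.5501, 0.0937, 0.1587]
tool_rot: [0.639, -0.585, 0.369, 0.337]
wrist_force: [0.5, -0.4, -2.8]
gripper_width: 0.0433
grip_force: 62.2
```

```bash
python3 - <<'E'
from rel import *
c0,ex,ey=np.load('lane.npy');w=snap('side','s5.png');t=snap('top');s=ctrl.sense();p=s['tcp_pos'];q=Ro.from_quat(s['tool_rot'])
L=np.array([(p[:2]-c0)@ex,(p[:2]-c0)@ey]);print('lane mm',L*1000,p,s['wrist_force'],s['gripper_width'])
a=cv2.resize(w['color'][130:270,200:400],(500,350),interpolation=cv2.INTER_CUBIC);b=cv2.resize(t['color'][105:245,245:345],(250,350),interpolation=cv2.INTER_CUBIC)
cv2.imwrite('pics/s5c.png',np.hstack([a,b]))
yaw=-84.58
rel(np.r_[c0+ex*.033-ey*.065,.057],yaw,60)
E
```

```text
lane mm [ 33.6 -65.2] [0.6 0.1 0.2] [-0.  -0.9 -2.3] 0.04337238773021762
move [-89.5   0.3  51.3] [ 0.2  0.1 -0.4] | 103.0 0.5
```

View pics/s5c.png

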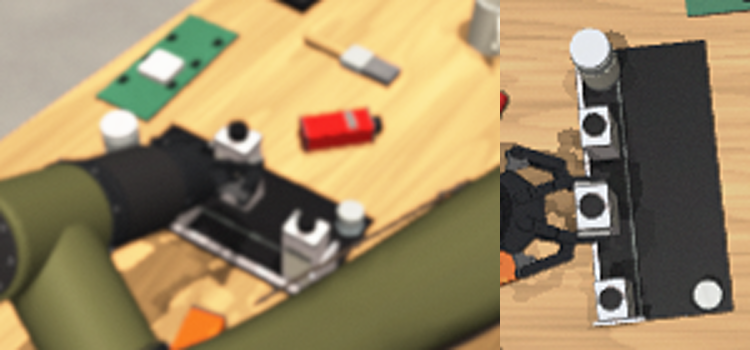

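The tin hangs upright between the other two: its cap is at (592,205) in the right half, with clearance on both sides. I'll lower it.

Request:
arm_command(rows="-12 0 7 0 0 0; -28 0 16 0 0 0; -44 0 25 0 0 0; -60 0 34 0 0 0; -70 0 40 0 0 -0.3; -78 0 45 0 0 -0.3; -78 0 45 0 0 -0.3; -78 0 45 0 0 -0.3")

```text
time: 8.92
tcp_pos: [0.5505, 0.0935, 0.0688]
tool_rot: [0.64, -0.583, 0.37, 0.338]
wrist_force: [0.3, 0.7, -2.6]
gripper_width: 0.0432
grip_force: 62.2
```

```bash
python3 - <<'E'
from rel import *
c0,ex,ey=np.load('lane.npy');t=snap('top');s=ctrl.sense();p=s['tcp_pos'];q=Ro.from_quat(s['tool_rot'])
Lf=lambda p:np.array([(p[:2]-c0)@ex,(p[:2]-c0)@ey])*1000
print('lane mm',Lf(p),p*1000,s['wrist_force'],np.degrees((Rt(-84.58,60).inv()*q).as_rotvec()))
g=t['color'].max(2);m=np.zeros_like(g);m[175:235,272:310]=(g[175:235,272:310]<60)
n,l,st,ce=cv2.connectedComponentsWithStats(m)
zc=p[2]-.041+.119
for i in range(1,n):
    if 30<st[i,4]<120: print(st[i],ce[i],Lf(onz(t,ce[i],zc)),Lf(onz(t,ce[i],.125)))
E
```

```text
lane mm [ 33.4 -64.8] [550.8  93.8  69.5] [ 0.1  1.1 -2.4] [-0.2  0.1  0. ]
[281 187   9   8  55] [285.2 190.3] [  1.7 -69.8] [ -0.6 -67.2]
[285 221   9   7  50] [288.6 223.9] [   2.3 -161.6] [  -0.1 -160.9]
```

Request:
arm_command(rows="-6 0 3.5 0 0 0; -12 0 7 0 0 0; -14.7 0 8.5 0 0 0; -14.7 0 8.5 0 0 0; -14.7 0 8.5 0 0 0")

```text
time: 9.38
tcp_pos: [0.5517, 0.0946, 0.0586]
tool_rot: [0.638, -0.583, 0.373, 0.338]
wrist_force: [-5.0, 3.3, 19.4]
gripper_width: 0.0433
grip_force: 62.7
```

Request:
arm_command(rows="-1.3 0 0.75 0 0 0; -2.6 0 1.5 0 0 0; -2.6 0 1.5 0 0 0; -2.6 0 1.5 0 0 0")

```text
time: 9.72
tcp_pos: [0.5517, 0.0946, 0.0586]
tool_rot: [0.637, -0.583, 0.374, 0.338]
wrist_force: [-9.4, 3.4, 30.8]
gripper_width: 0.0432
grip_force: 63.5
```

Request:
arm_command(rows="3 0 -1.7 0 0 0; 6 0 -3.5 0 0 0; 6 0 -3.5 0 0 0; 6 0 -3.5 0 0 0")

```text
time: 10.05
tcp_pos: [0.5513, 0.0944, 0.0585]
tool_rot: [0.639, -0.583, 0.371, 0.337]
wrist_force: [0.2, 2.7, 7.7]
gripper_width: 0.0431
grip_force: 62.3
```

```bash
python3 - <<'E'
from rel import *
c0,ex,ey=np.load('lane.npy');t=snap('top');v=snap('side','s6.png');s=ctrl.sense();p=s['tcp_pos']
Lf=lambda p:np.array([(p[:2]-c0)@ex,(p[:2]-c0)@ey,p[2]])*1000
print('lane mm',Lf(p),s['wrist_force'])
cv2.imwrite('pics/s6c.png',cv2.resize(v['color'][165:265,235:375],(700,500),interpolation=cv2.INTER_CUBIC))
def blobs(k,box,lo,hi):
    r0,r1,c0_,c1=box;g=k['color'].max(2);m=np.zeros_like(g);m[r0:r1,c0_:c1]=(g[r0:r1,c0_:c1]<60)
    n,l,st,ce=cv2.connectedComponentsWithStats(m);return [(st[i].tolist(),ce[i].round(1)) for i in range(1,n) if lo<st[i,4]<hi]
for b in blobs(t,(140,235,272,310),30,120): print('top',b,Lf(onz(t,b[1],.125)))
for b in blobs(v,(170,235,255,345),30,200): print('side',b)
E
```

```text
lane mm [ 32.8 -64.3  58.5] [-2.4  3.6  8.4]
top ([278, 151, 9, 8, 57], array([282.2, 154.4])) [  0.6  34.1 125. ]
top ([272, 174, 8, 12, 62], array([274.5, 179.9])) [-27.5 -35.1 125. ]
top ([281, 187, 9, 8, 53], array([285.2, 190.4])) [ -0.6 -67.4 125. ]
top ([285, 221, 8, 7, 50], array([288.5, 223.9])) [  -0.4 -160.8  125. ]
```

View pics/s6c.png

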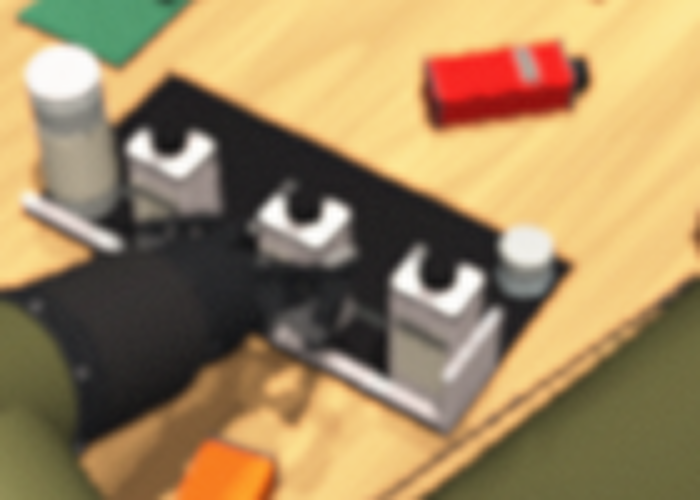

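All three caps lie on one line: the loose tin's at crop (170,137), the held tin's at (303,205) and the end tin's at (435,272). I'll triangulate the cap heights.

```bash
python3 - <<'E'
from rel import *
np.set_printoptions(precision=2)
c0,ex,ey=np.load('lane.npy');t=snap('top');v=snap('side')
Lf=lambda p:np.array([(p[:2]-c0)@ex,(p[:2]-c0)@ey,p[2]])*1000
for n,a,b in (('loose',(282.2,154.4),(170,137)),('mid',(285.2,190.4),(303,205)),('end',(288.5,223.9),(435,272))):
    P,e=tri(t,a,v,(235+b[0]/5,165+b[1]/5));print(n,Lf(P),e*1000)
# bright top faces in side view: centroid around each cap
h=cv2.cvtColor(v['color'],cv2.COLOR_BGR2HSV)
m=((h[...,2]>185)&(h[...,1]<40)).astype(np.uint8);n,l,st,ce=cv2.connectedComponentsWithStats(m[165:265,235:375])
for i in range(1,n):
    if st[i,4]>25: print(st[i],ce[i]*5)
E
```

```text
loose [ -0.4   36.03 118.3 ] 1.2432376633290643
mid [ -1.78 -65.81 118.81] 2.0753626572042396
end [  -1.7  -159.51  117.72] 2.3963956136496765
[  5   9  15  12 133] [61.09 71.2 ]
[26 27 16  9 66] [170.3 152.5]
[ 5 39 18 10 43] [ 65.35 217.91]
[52 40 17  9 70] [303.36 220.5 ]
[101  46   9   7  56] [525.36 244.82]
[79 52 17 11 78] [437.12 287.05]
[89 63 10 13 38] [466.18 346.58]
[66 72 21 11 58] [383.19 385.  ]
```

All three caps are at the same height to within 1 mm, so the tin stands on the plate. I'll release it and back out.

Request:
arm_command(rows="0 0 0 0 0 0; 0 0 0 0 0 0; 0 0 0 0 0 0; 0 0 0 0 0 0; 0 0 0 0 0 0", jaw=0)

```text
time: 10.67
tcp_pos: [0.5503, 0.0933, 0.0558]
tool_rot: [0.64, -0.583, 0.369, 0.338]
wrist_force: [-0.1, 0.5, -0.6]
gripper_width: 0.0853
grip_force: 0.0
```

Request:
arm_command(rows="0 0 -10 0 0 0; 0 0 -30 0 0 0; 0 0 -60 0 0 0; 0 0 -90 0 0 0; -30 0 -110 0 0 0; 10 0 -140 0 0 0; 40 0 -160 0 0 0; 70 0 -175 0 0 0; 100 0 -185 0 0 0; 100 0 -185 0 0 0")

```text
time: 11.5
tcp_pos: [0.5416, 0.2047, 0.2424]
tool_rot: [0.64, -0.586, 0.37, 0.333]
wrist_force: [-0.6, 0.2, 1.0]
gripper_width: 0.0853
grip_force: 0.0
```

```bash
cat > tins.py <<'E'
from rel import *
np.set_printoptions(precision=1,suppress=True)
c0,ex,ey=np.load('lane.npy')
Lf=lambda p:np.array([(p[:2]-c0)@ex,(p[:2]-c0)@ey,p[2]])*1000
W=lambda x,y,z:np.r_[c0+ex*x/1000+ey*y/1000,z/1000]
def caps():
    t=snap('top');g=t['color'].max(2);m=np.zeros_like(g);m[140:235,272:312]=(g[140:235,272:312]<60)
    n,l,st,ce=cv2.connectedComponentsWithStats(m)
    for i in range(1,n):
        if 30<st[i,4]<200: print(st[i],ce[i],Lf(onz(t,ce[i],.125)))
def state():
    s=ctrl.sense();q=Ro.from_quat(s['tool_rot']);print(s['time'],'lane',Lf(s['tcp_pos']),'F',s['wrist_force'],'w',s['gripper_width']*1000,'q',np.degrees(s['q']))
E
python3 - <<'E'
from tins import *
caps();state()
rel(W(0,-66,200),5.42,0)
E
```

```text
[278 151   9   8  56] [282.2 154.4] [  0.7  34.1 125. ]
[281 187   9   8  52] [285.2 190.2] [ -0.5 -66.9 125. ]
[285 221   8   7  50] [288.6 223.9] [  -0.3 -160.9  125. ]
11.55 lane [-77.7 -64.  239. ] F [-0.6  0.9 -0.4] w 85.28104236266813 q [  58.3   23.5    2.    35.9 -117.2  -51.1]
move [ 5.4  2.  86.7] [ 46.5 -46.7 -81.3] | 87.0 104.6
```

Request:
arm_command(rows="0 0 0 3 -3 -5.3; 0 0 0 6 -6 -10.6; 0 0 0 9 -9 -15.8; 0 0 0 12 -12 -21; 0 0 0 15 -15 -26; 0 0 0 18 -18 -31.4; 0 0 0 21 -21 -36.6; 0 0 0 24 -24 -41.8; 0 0 0 27 -27 -47; 0 0 0 30 -30 -52.2")

```text
time: 12.38
tcp_pos: [0.5401, 0.2041, 0.235]
tool_rot: [0.959, -0.2, 0.147, 0.136]
wrist_force: [0.2, 0.5, -0.9]
gripper_width: 0.0851
grip_force: 0.0
```

```bash
python3 - <<'E'
from tins import *
state()
rel(W(0,-66,200),5.42,0)
E
```

```text
12.3833 lane [-77.4 -65.1 235. ] F [ 0.2  0.5 -0.9] w 85.12923210885211 q [ 54.4  -4.   -9.1  21.9 -92.7  11.5]
move [20.3 58.3 58.4] [ 16.7 -16.4 -28.6] | 85.0 37.0
```

Request:
arm_command(rows="3 8 6 3 -3 -5; 6 16 12 6 -6 -10; 9 25 18 9 -9 -15; 12 35 26 12 -12 -20; 16 46 38 15 -15 -25; 20 58 58 16.7 -16.4 -28.6; 20 58 58 16.7 -16.4 -28.6; 20 58 58 16.7 -16.4 -28.6; 20 58 58 16.7 -16.4 -28.6")

```text
time: 13.13
tcp_pos: [0.5464, 0.1269, 0.2002]
tool_rot: [0.999, 0.044, 0.001, 0.002]
wrist_force: [-0.7, 0.1, 0.6]
gripper_width: 0.0853
grip_force: 0.0
```

```bash
python3 - <<'E'
from tins import *
ctrl.snapshot('top');state()
rel(W(0,-66.5,120),5.42,0);rel(W(0,-66.5,55),5.42,0)
E
```

```text
13.1833 lane [ -0.4 -66.1 200.5] F [-0.4  0.7  0.2] w 85.60769172449764 q [ 33.8  -3.8  -1.8   0.2 -91.9  61.3]
move [-0.6  0.2 80.5] [ 0.2 -0.1 -0.3] | 80.0 0.4
move [ -0.7  -0.1 145.5] [ 0.2 -0.1 -0.3] | 145.0 0.4
```

Request:
arm_command(rows="0 0 30 0 0 0; 0 0 60 0 0 0; 0 0 90 0 0 0; 0 0 110 0 0 0; 0 0 120 0 0 0; 0 0 130 0 0 0; 0 0 138 0 0 0; 0 0 145 0 0 0; 0 0 145 0 0 0; 0 0 145 0 0 0")

```text
time: 14.02
tcp_pos: [0.5471, 0.1265, 0.056]
tool_rot: [0.999, 0.045, 0.001, 0.001]
wrist_force: [0.1, -0.7, 0.6]
gripper_width: 0.0857
grip_force: 0.0
```

Request:
arm_command(rows="0 0 0 0 0 0; 0 0 0 0 0 0; 0 0 0 0 0 0; 0 0 0 0 0 0; 0 0 0 0 0 0; 0 0 0 0 0 0; 0 0 0 0 0 0; 0 0 0 0 0 0; 0 0 0 0 0 0", jaw=1)

```text
time: 14.77
tcp_pos: [0.5471, 0.1265, 0.056]
tool_rot: [0.999, 0.045, 0.002, 0.001]
wrist_force: [-0.2, 1.3, 3.1]
gripper_width: 0.033
grip_force: 60.7
```

```bash
python3 - <<'E'
from tins import *
state();rel(W(0,-117,57),5.42,0)
E
```

```text
14.7667 lane [  0.5 -65.4  56. ] F [-0.2  1.3  3.1] w 33.04429887116632 q [ 33.7  -1.7 -15.    0.2 -76.7  61.4]
move [-51.6  -0.2  -1.2] [ 0.2 -0.2 -0.3] | 52.0 0.4
```

Request:
arm_command(rows="0 0 -1.5 0 0 0; -10 0 -1.5 0 0 0; -20 0 -1.5 0 0 0; -30 0 -1.5 0 0 0; -40 0 -1.5 0 0 0; -44 0 -1.5 0 0 0; -44 0 -1.5 0 0 0; -44 0 -1.5 0 0 0")

```text
time: 15.43
tcp_pos: [0.5025, 0.1223, 0.0561]
tool_rot: [0.999, 0.045, 0.0, 0.002]
wrist_force: [-0.5, -0.3, -3.0]
gripper_width: 0.0328
grip_force: 60.0
```

Request:
arm_command(rows="-2 0 0 0 0 0; -4 0 0 0 0 0; -6 0 0 0 0 0; -6 0 0 0 0 0; -6 0 0 0 0 0")

```text
time: 15.85
tcp_pos: [0.4969, 0.1219, 0.0567]
tool_rot: [0.999, 0.044, 0.001, 0.001]
wrist_force: [-0.7, -0.2, -2.8]
gripper_width: 0.0332
grip_force: 60.0
```

```bash
python3 - <<'E'
from tins import *
caps();state()
E
```

```text
[278 151   9   8  57] [282.2 154.4] [  0.5  34.  125. ]
[272 178  14  17  61] [277.7 184.3] [-19.8 -48.4 125. ]
15.9 lane [   0.3 -115.8   56.8] F [ 0.5  0.2 -2.4] w 32.88096025685832 q [ 36.5  -9.6 -22.2   0.2 -77.4  58.5]
```

Request:
arm_command(rows="-1.5 0 0 0 0 0; -3 0 0 0 0 0; -3 0 0 0 0 0; -3 0 0 0 0 0")

```text
time: 16.23
tcp_pos: [0.495, 0.1219, 0.0574]
tool_rot: [0.999, 0.045, 0.003, 0.001]
wrist_force: [5.6, 0.7, -3.8]
gripper_width: 0.0336
grip_force: 60.0
```

Request:
arm_command(rows="-1.5 0 0 0 0 0; -3 0 0 0 0 0; -3 0 0 0 0 0; -3 0 0 0 0 0")

```text
time: 16.57
tcp_pos: [0.4942, 0.122, 0.0587]
tool_rot: [0.999, 0.045, 0.005, 0.001]
wrist_force: [11.4, -1.5, -4.9]
gripper_width: 0.0333
grip_force: 60.2
```

Firm contact. I'll ease off, set the tin down and release it.

Request:
arm_command(rows="3 0 0 0 0 0; 3.5 0 1 0 0 0; 3.5 0 2.5 0 0 0; 3.5 0 2.5 0 0 0; 3.5 0 2.5 0 0 0; 3.5 0 2.5 0 0 0")

```text
time: 17.07
tcp_pos: [0.4952, 0.1218, 0.0561]
tool_rot: [0.999, 0.045, 0.002, 0.001]
wrist_force: [-0.2, -0.2, 5.5]
gripper_width: 0.0328
grip_force: 61.5
```

Request:
arm_command(rows="0 0 0 0 0 0; 0 0 0 0 0 0; 0 0 0 0 0 0; 0 0 0 0 0 0; 0 0 0 0 0 0; 0 0 -30 0 0 0; 0 0 -65 0 0 0; 0 0 -100 0 0 0; 0 0 -120 0 0 0; 0 0 -120 0 0 0", jaw=0)

```text
time: 17.9
tcp_pos: [0.4963, 0.1225, 0.1802]
tool_rot: [0.999, 0.044, 0.005, 0.0]
wrist_force: [0.5, -0.4, 0.2]
gripper_width: 0.0853
grip_force: 0.0
```

```bash
python3 - <<'E'
from tins import *
ctrl.snapshot('wrist');caps();state();rel(W(0.5,35,178),5.42,0);rel(W(0.5,35,57),5.42,0)
E
```

```text
[278 151   9   8  56] [282.2 154.4] [  0.7  34.1 125. ]
[285 220   8   8  50] [288.7 223.9] [   0.1 -160.8  125. ]
18.0 lane [  -0.3 -118.3  174.8] F [ 0.6  0.  -1. ] w 85.2483293916875 q [ 36.7 -11.9 -11.8   0.2 -90.   58.4]
move [153.3  -0.   -2.8] [ 0.1 -0.2 -0.3] | 153.0 0.4
move [153.   -0.2 118.2] [ 0.1 -0.2 -0.3] | 193.0 0.4
```

Request:
arm_command(rows="35 0 0 0 0 0; 70 0 0 0 0 0; 105 0 0 0 0 0; 135 0 0 0 0 0; 153 0 0 0 0 -0.3; 153 0 10 0 0 -0.3; 153 0 35 0 0 -0.3; 153 0 60 0 0 -0.3; 153 0 70 0 0 -0.3; 153 0 70 0 0 -0.3")

```text
time: 18.83
tcp_pos: [0.6441, 0.1347, 0.0996]
tool_rot: [0.999, 0.047, -0.003, 0.003]
wrist_force: [-1.2, -0.2, -0.6]
gripper_width: 0.0855
grip_force: 0.0
```

```bash
python3 - <<'E'
from tins import *
ctrl.snapshot('wrist');caps();state();rel(W(0.5,35,57),5.42,0)
E
```

```text
[283 205   8   8  51] [286.6 208.4] [  -1.5 -117.5  125. ]
[285 221   9   8  55] [288.6 224.1] [  -0.2 -161.5  125. ]
18.9333 lane [  1.2  34.4 105. ] F [ 1.  -0.1  0.7] w 85.41190345438852 q [ 29.3  12.    4.8   0.2 -82.8  66.1]
move [ 0.5 -0.9 48. ] [ 0.2 -0.1 -0. ] | 48.0 0.2
```

The placed tin is 44 mm from the end tin, so they are flush. Next is the loose tin.

Request:
arm_command(rows="0 0 15 0 0 0; 0 -1 30 0 0 0; 0 -1 40 0 0 0; 0 -1 47 0 0 0; 0 -1 47 0 0 0; 0 -1 47 0 0 0; 0 -1 47 0 0 0")

```text
time: 19.52
tcp_pos: [0.6474, 0.1364, 0.059]
tool_rot: [0.999, 0.047, 0.002, 0.001]
wrist_force: [0.1, -0.6, 0.8]
gripper_width: 0.0853
grip_force: 0.0
```

Request:
arm_command(rows="0 0 0 0 0 0; 0 0 0 0 0 0; 0 0 0 0 0 0; 0 0 0 0 0 0; 0 0 0 0 0 0; 0 0 0 0 0 0; 0 0 0 0 0 0; 0 0 -1.5 0 0 0; 0 0 -1.5 0 0 0; 0 0 -1.5 0 0 0", jaw=1)

```text
time: 20.35
tcp_pos: [0.6463, 0.1363, 0.0584]
tool_rot: [0.999, 0.047, 0.0, 0.001]
wrist_force: [-0.5, 0.5, -1.7]
gripper_width: 0.0328
grip_force: 60.3
```

```bash
python3 - <<'E'
from tins import *
state();rel(W(-.5,-73,58.5),5.42,0)
E
```

```text
20.35 lane [ 0.1 34.3 58.4] F [-0.5  0.5 -1.7] w 32.83416401671693 q [ 29.3  13.1   1.2   0.2 -78.1  66. ]
move [-107.3   -0.6   -0.2] [ 0.2 -0.  -0. ] | 107.0 0.2
```

Request:
arm_command(rows="-10 0 0 0 0 0; -30 0 0 0 0 0; -50 0 0 0 0 0; -70 0 0 0 0 0; -88 0 0 0 0 0; -98 0 0 0 0 0; -101 0 0 0 0 0; -101 0 0 0 0 0; -101 0 0 0 0 0")

```text
time: 21.1
tcp_pos: [0.5465, 0.1269, 0.0589]
tool_rot: [0.999, 0.047, 0.001, 0.001]
wrist_force: [-0.2, 0.4, -3.1]
gripper_width: 0.0329
grip_force: 60.4
```

Request:
arm_command(rows="-2 0 0 0 0 0; -4 0 0 0 0 0; -5.5 0 0 0 0 0; -5.5 0 0 0 0 0; -5.5 0 0 0 0 0")

```text
time: 21.52
tcp_pos: [0.5408, 0.1262, 0.0588]
tool_rot: [0.999, 0.047, 0.001, 0.001]
wrist_force: [-1.1, -0.5, -2.0]
gripper_width: 0.0331
grip_force: 60.4
```

Request:
arm_command(rows="-1 0 0 0 0 0; -2 0 0 0 0 0; -2 0 0 0 0 0; -2 0 0 0 0 0")

```text
time: 21.85
tcp_pos: [0.5388, 0.1261, 0.059]
tool_rot: [0.999, 0.047, 0.001, 0.001]
wrist_force: [0.5, 0.2, -2.6]
gripper_width: 0.0331
grip_force: 60.4
```

Request:
arm_command(rows="-1 0 0 0 0 0; -2 0 0 0 0 0; -2 0 0 0 0 0; -2 0 0 0 0 0")

```text
time: 22.18
tcp_pos: [0.5371, 0.126, 0.0593]
tool_rot: [0.999, 0.047, 0.002, 0.001]
wrist_force: [2.4, -0.2, -1.0]
gripper_width: 0.0335
grip_force: 60.4
```

Request:
arm_command(rows="-1 0 0 0 0 0; -2 0 0 0 0 0; -2 0 0 0 0 0; -2 0 0 0 0 0")

```text
time: 22.52
tcp_pos: [0.5367, 0.1262, 0.0599]
tool_rot: [0.999, 0.047, 0.004, 0.001]
wrist_force: [8.6, 1.5, -3.3]
gripper_width: 0.0329
grip_force: 60.2
```

Firm contact again. I'll ease off, set it down, release and lift away.

Request:
arm_command(rows="2 0 0 0 0 0; 2 0 1 0 0 0; 2 0 3 0 0 0; 2 0 3.5 0 0 0; 2 0 3.5 0 0 0; 2 0 3.5 0 0 0")

```text
time: 23.02
tcp_pos: [0.5376, 0.126, 0.058]
tool_rot: [0.999, 0.047, 0.003, 0.001]
wrist_force: [-1.5, 0.5, 9.5]
gripper_width: 0.0329
grip_force: 61.9
```

Request:
arm_command(rows="0 0 0 0 0 0; 0 0 0 0 0 0; 0 0 0 0 0 0; 0 0 0 0 0 0; 0 0 0 0 0 0; 0 0 -30 0 0 0; 0 0 -65 0 0 0; 0 0 -100 0 0 0; 0 0 -130 0 0 0; 0 0 -150 0 0 0", jaw=0)

```text
time: 23.85
tcp_pos: [0.5371, 0.1262, 0.2092]
tool_rot: [0.999, 0.047, 0.003, 0.001]
wrist_force: [0.1, -0.1, 1.1]
gripper_width: 0.0854
grip_force: 0.0
```

Request:
arm_command(rows="0 35 0 0 0 0; 0 70 0 0 0 0; 0 105 0 0 0 0; 0 140 0 0 0 0; 0 175 0 0 0 0; 0 200 0 0 0 0; 0 200 0 0 0 0; 0 200 0 0 0 0")

```text
time: 24.52
tcp_pos: [0.555, -0.0741, 0.2056]
tool_rot: [0.999, 0.046, 0.001, 0.001]
wrist_force: [0.3, 0.6, 0.5]
gripper_width: 0.0853
grip_force: 0.0
```

```bash
python3 - <<'E'
from tins import *
caps();state()
t=snap('top');v=snap('side')
# squareness / uprightness: white top outlines
h=cv2.cvtColor(v['color'],cv2.COLOR_BGR2HSV);m=((h[...,2]>185)&(h[...,1]<40)).astype(np.uint8)[165:265,235:375]
n,l,st,ce=cv2.connectedComponentsWithStats(m)
for i in range(1,n):
    if st[i,4]>25: print(st[i],ce[i]+[235,165],Lf(onz(v,ce[i]+[235,165],.111)))
g=v['color'].max(2);m=np.zeros_like(g);m[180:235,255:345]=g[180:235,255:345]<60
n,l,st,ce=cv2.connectedComponentsWithStats(m)
for i in range(1,n):
    if 15<st[i,4]<200: print('dark',st[i],ce[i],Lf(onz(v,ce[i],.12)))
E
```

```text
[293 140  19  10 142] [301.4 143.4] [ 57.1  59.3 125. ]
24.5667 lane [200.  -76.3 205.6] F [0.2 0.7 1.4] w 85.07967873401623 q [ 13.2  -3.9  -1.4   0.2 -92.4  82.2]
[  6   9  13  11 115] [247.1 179.2] [ 12.7 136.4 111. ]
[  5  40  82  43 160] [281.8 226.3] [-82.3 -71.7 111. ]
[61 42 10 10 50] [301.6 211.7] [ -5.7 -88.7 111. ]
[72 48 12 11 58] [314.2 218.2] [  -6.3 -133.9  111. ]
[86 54 10  9 40] [326.2 223.1] [  -2.7 -173.2  111. ]
```

Request:
arm_command(rows="-10 35 -5 0 0 0; -30 70 -10 0 0 0; -55 105 -15 0 0 0; -80 140 -20 0 0 0; -105 175 -25 0 0 0; -130 210 -25 0 0 0; -150 245 -25 0 0 0; -170 270 -25 0 0 0; -170 280 -25 0 0 0; -170 280 -25 0 0 0")

```text
time: 25.5
tcp_pos: [0.4117, -0.3687, 0.2312]
tool_rot: [0.999, 0.046, 0.001, 0.001]
wrist_force: [0.4, 0.2, 0.0]
gripper_width: 0.0855
grip_force: 0.0
```

```bash
python3 - <<'E'
from tins import *
caps();state()
t=snap('top');h=cv2.cvtColor(t['color'],cv2.COLOR_BGR2HSV);m=((h[...,2]>150)&(h[...,1]<60)).astype(np.uint8);m[:110]=0;m[245:]=0;m[:,:274]=0;m[:,300:]=0
m2=cv2.morphologyEx(m,cv2.MORPH_CLOSE,np.ones((5,5)));m2=cv2.morphologyEx(m2,cv2.MORPH_OPEN,np.ones((6,6)))
for k in cv2.findContours(m2,0,2)[0]:
    r=cv2.minAreaRect(k);b=cv2.boxPoints(r);print(r,[Lf(onz(t,p,.111))[:2].round().tolist() for p in b])
E
```

```text
[282 189   8   8  51] [285.5 192.4] [ -0.3 -73.2 125. ]
[283 205   9   8  52] [286.8 208.2] [  -0.8 -117.3  125. ]
[285 221   8   7  49] [288.6 223.9] [  -0.3 -160.7  125. ]
25.55 lane [ 479.6 -246.2  231.1] F [ 0.4  0.8 -0.2] w 85.55168480061585 q [-20.8  -4.9   0.4   0.1 -95.1 116.2]
((289.0, 232.5), (5.0, 8.0), 90.0) [[-13.0, -176.0], [9.0, -179.0], [8.0, -192.0], [-15.0, -190.0]]
((289.0, 217.0), (6.0, 10.0), 90.0) [[-12.0, -132.0], [16.0, -134.0], [14.0, -151.0], [-13.0, -148.0]]
((287.5, 201.0), (6.0, 11.0), 90.0) [[-13.0, -86.0], [18.0, -89.0], [16.0, -106.0], [-15.0, -103.0]]
((281.5, 125.0), (14.0, 13.0), 90.0) [[-11.0, 144.0], [26.0, 140.0], [22.0, 99.0], [-15.0, 103.0]]
```

```bash
python3 -c "
from workcell import ctrl
print(ctrl.finish_job())"
```

```text
the job is handed in; nothing more can be done
None
```

The fallen tin is upright again and all three tins stand flush at the end stop, with cap centres 44.1 and 43.4 mm apart and within 1 mm of the centreline in the last top view; I handed the job in at about 26 s but got no pass/fail result back.

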